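# Put the flat rasp away in its slotted holder

## Task

The wide flat rasp is tucked under the low wooden tool shelf so that only its steel blade sticks out. Draw it out, lay it flat on the open bench clear of the shelf and the holder and let go of it; then pick it up again and slide its blade, lying flat, into the mouth of the slotted plywood holder until it is fully home against the end of the slot. Leave the round rasp and the other things on the shelf and beside the holder where they are.

Things in the scene. Friction and masses are not known exactly. Their poses are not given: they have to be found in the camera images.
- flat_rasp: Flat rasp, 0.2 to 0.4 kg. Dark steel blade 140 long x 40 wide x 7 thick, toothed on top; wooden handle 110 x 28 wide x 28 high with brass collar; undersides flush, lies flat, balances about 30 ahead of origin. Origin: underside, centre line, where blade meets handle. x to the nose, z up. Starts with the handle wholly under the shelf (no room for fingers) and about 127 of blade sticking out.
- rasp_nose (a point): Middle of the flat rasp's nose end face: 140 mm ahead of its origin, 3.5 mm above its underside.
- rasp_butt (a point): Middle of the end of the flat rasp's handle: 110 mm behind its origin, 14 mm above its underside.
- shelf: Low dark wooden shelf fixed to the bench, 150 deep (x) x 360 wide (y) x 60 high, 46 free height below; closed at back and ends, open only at the front, its -x face, 75 mm from the origin, facing about world -y. Origin: centre, bench height. Flat and round rasp lie under it 120 apart, blades sticking out of the front, either one on either side.
- holder: Plywood, fixed to the bench, 150 long x 79 wide x 30 high. Origin: bench height, middle of slot mouth; x points into the slot, about world -y. Slot 47 wide, 138 deep, floor 3 and ceiling 22 above the bench, open 24 wide along the top. Flared cheeks 26 high outside the mouth (x -27 to 0) widen it to 62; a ramp between them leads up to the floor. Fully home, 2 of blade and the handle stay out.
- slot_mouth (a point): Centre of the slot's floor at the mouth, 3 mm above the bench.
- slot_end (a point): Centre of the slot's floor at its closed end, 138 mm in from the mouth, 3 mm above the bench.
- round_rasp: Bystander: same handle as the flat rasp, but a thin round blade 13 mm in diameter and 140 long. Origin and axes as for the flat rasp.
- tape_roll: Bystander: paper tape roll lying on top of the shelf, 80 across, 24 high. Origin: centre of underside.
- wax_tin: Bystander: round steel tin on top of the shelf, 60 across, 35 high. Origin: centre of underside.
- offcut: Bystander: pale wood offcut 110 x 40 x 20 high, lying alongside the holder on its side away from the robot. Origin: centre of underside.
- block_plane: Bystander: small blue and steel plane 150 x 48 x 52 high, lying alongside the holder on its robot side. Origin: centre of underside.
There are look-alikes about, which are no part of the job. Of the things that look like the holder, take the one that is farthest to the robot's left at the start.

How it is judged:
By the outcome, as a careful person would: the job done as asked, in the order asked, and still so for the second after the job is handed in, with the robot touching nothing.
It also fails if it takes over 58 s, if anything falls off the work surface, if the arm or the gripper's body presses on something with over 40 N, if the wrist force passes 120 N, or if a joint passes its speed limit or range.

## Robot

A 6-joint arm with a two-finger parallel gripper is mounted at the origin on the work surface. World frame = base frame: x ahead of the robot, y to its left, z up, the work surface at z = 0. Lengths are in m, angles in rad, forces in N, time in s.
With the tool pointing down it reaches from about 0.3 to 0.775 m from the base axis. Payload 14.6 kg.
Tool frame: the origin (TCP) lies at the very end of the fingers, on their centre line; the grasp point (between the pads) lies 19 mm behind it (ctrl.grasp_offset is the distance from the TCP to the grasp point, in m); z points along the fingers, y is the line along which they close (so a half turn about z gives the same grasp; the last joint's range is limited). The gripper opens to 94 mm and grips with 3 to 60 N. Pads are 16 mm wide; open, the fingers measure 119 mm over their backs; the gripper's body (75 mm by 177 mm) begins 78 mm behind the grasp point.
Start: joints at [-1.384, 0.3, 1.521, -0, 1.321, -0.067], TCP at [0.138, -0.532, 0.205] pointing down, gripper open.
Joint ranges: [-3.03, 3.03], [-0.79, 2.21], [0.23, 2.52], [-1.04, 4.18], [0, 3.07], [-2.55, 2.55]. Speed limits (rad/s): [2.22, 2.22, 2.57, 3.14, 3.14, 3.14].

## Interface

Orientations are given as [roll, pitch, yaw] about the fixed x, y, z axes, in that order (R = Rz(yaw) Ry(pitch) Rx(roll)).
In Python, from station import ctrl gives the robot as it stands.
- The arm moves only by the tool step_arm, never from a script. Its argument "plan" is a list that holds one entry, the list of rows, each a list of 6 numbers: the shift along the tool's x, y, z in units of 30 mm (1.0 is 30 mm), then the turn, a rotation vector about the tool's x, y, z in units of 6 degrees (1.0 is 6 degrees). In form: [[[dx, dy, dz, wx, wy, wz], ...]]. A call has 1 to 8 rows; each row is the pose to reach, as a shift and turn from the pose commanded when the call began, along the tool's axes at that moment; what a row does not reach only later rows make up. A row lasts 1/12 s, in which the tool goes at most 41.7 mm and 7.16 degrees, less where a joint would pass 70% of its speed; a pose out of reach is approached as far as the arm can. A call with a gripper value outside its range is refused whole. "grip" is the opening, from 0 (shut) to 1 (fully open), set as the call begins (left out, the last holds). The fingers move at their own pace and stop on an object; "squeeze" is the grip in N (left out, the last holds). Time passes only in rows, so rows that repeat a pose let the fingers close. It gives the time, the measured TCP pose, the force, the opening and the grip force at its end, in the units of the state.
- ctrl.get_obs(): the state, without advancing time (a new reading comes with each control period).
- ctrl.camera(name): name is "scene" or "top" or "wrist"; returns the picture (420x560x3 uint8, red, green, blue); there is no depth.
- ctrl.camera_model(name): a dict with "intrinsics" (3x3 intrinsics, pixels), "R" (3x3) and "t" (3): a world point X has camera coordinates R X + t; the wrist camera has in their place "tool_from_camera" (4x4, takes a point from camera to tool coordinates, whose origin is the TCP and whose axes are the flange's). Camera axes: x right, y down, z forward; pixel columns grow to the right and rows downward; lengths in m; the calibration is good to about 2 mm. A picture is of the moment at which its call begins: read the wrist's pose just before it. camera_model takes no time and is no camera call.
- ctrl.hand_in(): hands the job in; it is judged then, once.
Trained networks look in the newest picture that a camera, given by its name, has taken for a name from the list of things; names that differ only in an ending like _2 or _b are one class to them, and where a whole thing is asked for, a point or a joint stands for the part that bears it (a point fixed in the world has none). Each returns a list of dicts, best first, with "confidence" (0 to 1); they miss things now and then, are a little off and sometimes report something else, mostly with a low value. They report only what shows in the picture. A call takes as long as a camera call. They do not tell look-alikes from the thing itself.
- ctrl.masks_of(query, camera): "pixels" (420x560 bool, what is visible of it) and "at" ([column, row] in pixels, amid what is visible of it).
- ctrl.place_of(query, camera): "at" ([column, row] in pixels: a listed point, or the origin of a listed thing).
The state is a dict: "time_s": time; "qpos": joint angles; "joint_vel": joint speeds; "tau": joint torques, N m; "ee_pos": TCP position; "eef_rot": TCP orientation; "force": force on the tool from outside, world axes, zero at the start; "moment": the same for the moment, N m; "grip_width": finger opening in m; "grip_force": force on a finger pad.
Only numpy, scipy, OpenCV 4.12 (cv2) and the standard library are available. Lean on these libraries where they do the work, as an engineer would, in place of code of your own. Each camera call takes 0.05 s, during which the arm holds its last target. There are 200 camera calls.

## Working session

There is one attempt and no reset: what is moved stays moved. The work goes in short steps, Python scripts to look and compute and a tool call to move; the robot and the scene stay as the last step left them, time stands still between calls to the robot, and variables do not carry over. Pictures are saved under pics/ and viewed, at most 10 in all, crops included, and the job is handed in when it is done.

Besides the shell and the picture viewer there is one more tool, called after ">>>" as a command line: name --argument value ..., lists and objects as JSON in quotes. step_arm: Moves the arm, as the interface text tells. Its arguments: {"type":"object","properties":{"plan":{"type":"array","items":{"type":"array","items":{"type":"array","items":{"type":"number"}}}},"grip":{"type":"number"},"squeeze":{"type":"number"}},"required":["plan"]}

```bash
mkdir -p pics; ls; cat > h.py <<'E'
import numpy as np, cv2
from scipy.spatial.transform import Rotation as Ro
from station import ctrl
def cam(n, obs=None):
    m=ctrl.camera_model(n); K=np.array(m["intrinsics"])
    if n=="wrist":
        T=np.array(m["tool_from_camera"]); o=obs or ctrl.get_obs()
        W=np.eye(4); W[:3,:3]=Ro.from_euler("xyz",o["eef_rot"]).as_matrix(); W[:3,3]=o["ee_pos"]
        C=np.linalg.inv(W@T); return K,C[:3,:3],C[:3,3]
    return K,np.array(m["R"]),np.array(m["t"])
def onplane(c,uv,z):
    K,R,t=c; d=R.T@np.linalg.inv(K)@np.r_[uv,1.]; o=-R.T@t
    return o+d*(z-o[2])/d[2]
def tri(obs):
    A=[];b=[]
    for (K,R,t),uv in obs:
        d=R.T@np.linalg.inv(K)@np.r_[uv,1.]; d/=np.linalg.norm(d); o=-R.T@t
        P=np.eye(3)-np.outer(d,d); A.append(P); b.append(P@o)
    x=np.linalg.lstsq(np.vstack(A),np.hstack(b),rcond=None)[0]
    return x
E
cat > a.py <<'E'
from h import *
o=ctrl.get_obs(); print(o)
ims=[ctrl.camera(n) for n in ("scene","top")]
for n,i in zip(("scene","top"),ims): cv2.imwrite(f"pics/{n}0.png",i[:,:,::-1])
for q in ["flat_rasp","rasp_nose","round_rasp","shelf","holder","slot_mouth","slot_end","offcut","block_plane"]:
    for n in ("scene","top"):
        print(q,n,[(np.round(d["at"],1).tolist(),round(d["confidence"],2),np.round(onplane(cam(n),d["at"],.003),3)[:2].tolist()) for d in ctrl.place_of(q,n)][:4])
E
python3 a.py
```

```text
pics
{'time_s': 0.0, 'qpos': array([-1.38360828e+00,  3.00487068e-01,  1.52158853e+00,  1.98697665e-05,
        1.32068833e+00, -6.65975587e-02]), 'joint_vel': array([ 0.00170876, -0.00135495,  0.00028004,  0.00174157, -0.00193492,
       -0.00181273]), 'tau': array([-3.38889868e-04, -5.31804729e+01, -3.52741456e+01,  7.06728618e-02,
        2.43513932e-02, -9.86362625e-05]), 'ee_pos': array([ 0.138043  , -0.53212294,  0.20487442]), 'eef_rot': array([-3.14042525e+00, -9.71496477e-05,  2.53780622e-01]), 'force': array([-0.21216321, -0.0928769 ,  0.55015604]), 'moment': array([ 0.00647202, -0.0141952 ,  0.01895562]), 'grip_force': 0.0, 'grip_width': 0.09410634792669556}
flat_rasp scene [([370.9, 196.8], 0.67, [0.495, 0.249]), ([187.1, 242.6], 0.43, [0.406, -0.208])]
flat_rasp top [([204.7, 208.4], 0.94, [0.489, 0.249])]
rasp_nose scene [([326.1, 216.2], 0.92, [0.495, 0.116])]
rasp_nose top [([251.0, 209.5], 0.88, [0.49, 0.126])]
round_rasp scene [([399.9, 231.4], 0.64, [0.62, 0.242])]
round_rasp top [([207.9, 161.2], 0.7, [0.616, 0.246])]
shelf scene [([404.5, 203.3], 0.95, [0.554, 0.3
[... 316 characters left out ...]
.127])]
slot_mouth scene [([239.0, 276.5], 0.9, [0.55, -0.145]), ([125.4, 210.9], 0.65, [0.241, -0.301]), ([403.2, 201.7], 0.58, [0.548, 0.309])]
slot_mouth top [([354.4, 190.3], 0.77, [0.548, -0.145]), ([414.8, 306.5], 0.61, [0.252, -0.302])]
slot_end scene [([64.3, 227.5], 0.81, [0.222, -0.443]), ([172.6, 290.8], 0.62, [0.513, -0.285]), ([218.4, 328.0], 0.18, [0.643, -0.237])]
slot_end top [([471.4, 313.8], 0.97, [0.239, -0.445]), ([407.1, 203.0], 0.67, [0.518, -0.282]), ([163.0, 214.3], 0.57, [0.471, 0.359])]
offcut scene []
offcut top [([389.5, 154.3], 0.7, [0.646, -0.236])]
block_plane scene [([184.7, 239.8], 0.59, [0.396, -0.21])]
block_plane top [([379.4, 247.6], 0.96, [0.4, -0.211])]
```

View pics/scene0.png

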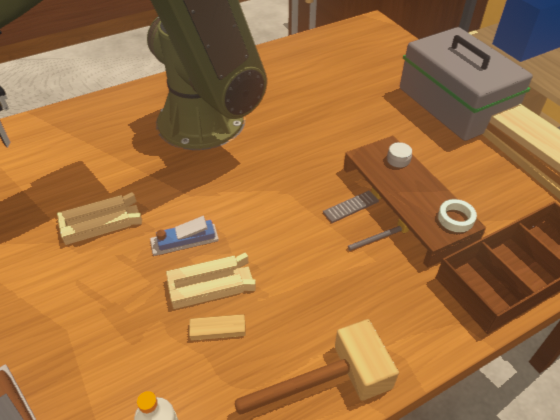

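View pics/top0.png

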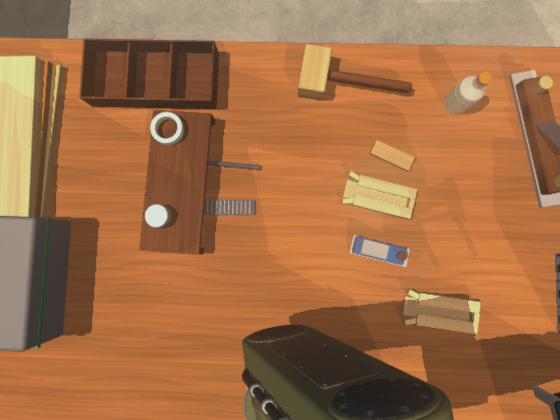

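The top view shows the flat rasp's blade (columns 205–255, row 208) and the round rasp (row 165). The right holder is at (380,197), between the offcut and the blue plane. The decoy is at (445,312). Next I move over the blade for wrist views.

```bash
cat >> h.py <<'E'
def rel(p,yaw,roll=np.pi,pitch=0.):
    o=ctrl.get_obs(); R=Ro.from_euler("xyz",o["eef_rot"])
    T=Ro.from_euler("xyz",[roll,pitch,yaw])
    d=R.inv().apply(np.array(p)-o["ee_pos"])/.03; w=(R.inv()*T).as_rotvec(degrees=True)/6
    print("REL",np.round(d,2).tolist(),np.round(w,2).tolist(),"rows",np.round(max(np.linalg.norm(d)*30/41.7,np.linalg.norm(w)*6/7.16),1))
E
cat > b.py <<'E'
from h import *
for n,a in [("nose",([326.1,216.2],[251,209.5])),("mouth",([239,276.5],[354.4,190.3])),("end",([172.6,290.8],[407.1,203])),("rrasp",([399.9,231.4],[207.9,161.2]))]:
    print(n,np.round(tri([(cam("scene"),a[0]),(cam("top"),a[1])]),4))
rel([.492,.13,.2],np.pi/2)
print(np.round(ctrl.camera_model("wrist")["tool_from_camera"],3), ctrl.camera_model("wrist")["intrinsics"])
E
python3 b.py
```

```text
nose [ 0.4889  0.1242 -0.0068]
mouth [ 5.481e-01 -1.449e-01  5.000e-04]
end [ 0.5166 -0.2838  0.0057]
rrasp [ 0.6168  0.2469 -0.0033]
REL [16.96, -18.41, 0.18] [-0.0, 0.0, -12.58] rows 18.0
[[-0.002 -0.965 -0.262  0.077]
 [ 1.    -0.002  0.     0.   ]
 [-0.001 -0.262  0.965 -0.179]
 [ 0.     0.     0.     1.   ]] [[301.40918905   0.         281.81077442]
 [  0.         301.40918905 208.87441962]
 [  0.           0.           1.        ]]
```

>>> step_arm --plan '[[[17, -18.4, 0.2, 0, 0, -12.6], [17, -18.4, 0.2, 0, 0, -12.6], [17, -18.4, 0.2, 0, 0, -12.6], [17, -18.4, 0.2, 0, 0, -12.6], [17, -18.4, 0.2, 0, 0, -12.6], [17, -18.4, 0.2, 0, 0, -12.6], [17, -18.4, 0.2, 0, 0, -12.6], [17, -18.4, 0.2, 0, 0, -12.6]]]' --grip 1

```text
time_s: 1.67
ee_pos: [0.2959, -0.2368, 0.203]
eef_rot: [3.141, 0.0, 1.259]
force: [0.5, -0.8, 0.4]
grip_width: 0.0939
grip_force: 0.0
```

```bash
python3 -c "
from h import *
o=ctrl.get_obs();print(o['ee_pos'],o['eef_rot'],o['time_s'])
rel([.492,.13,.2],np.pi/2)"
```

```text
[ 0.29594251 -0.23678068  0.20300506] [3.14084217e+00 2.85183543e-04 1.25947891e+00] 1.6667
REL [13.64, 2.48, 0.1] [0.01, 0.0, -2.97] rows 10.0
```

>>> step_arm --plan '[[[13.6, 2.5, 0.1, 0, 0, -3.0], [13.6, 2.5, 0.1, 0, 0, -3.0], [13.6, 2.5, 0.1, 0, 0, -3.0], [13.6, 2.5, 0.1, 0, 0, -3.0], [13.6, 2.5, 0.1, 0, 0, -3.0], [13.6, 2.5, 0.1, 0, 0, -3.0], [13.6, 2.5, 0.1, 0, 0, -3.0], [13.6, 2.5, 0.1, 0, 0, -3.0]]]'

```text
time_s: 2.33
ee_pos: [0.4556, 0.0564, 0.2006]
eef_rot: [3.141, -0.0, 1.568]
force: [0.5, -1.2, -0.2]
grip_width: 0.0938
grip_force: 0.0
```

```bash
cat > c.py <<'E'
from h import *
import sys
o=ctrl.get_obs(); c=cam("wrist",o); im=ctrl.camera("wrist")
cv2.imwrite(f"pics/{sys.argv[1]}.png",im[:,:,::-1])
print(o['time_s'],o['ee_pos'],o['eef_rot'])
for q in sys.argv[2:]:
    print(q,[(np.round(d["at"],1).tolist(),round(d["confidence"],2),np.round(onplane(c,d["at"],.0035),3)[:2].tolist()) for d in ctrl.place_of(q,"wrist")][:3])
m=ctrl.masks_of("flat_rasp","wrist")
for k in m[:2]:
    ys,xs=np.nonzero(k["pixels"]); P=np.array([onplane(c,(x,y),.007)[:2] for x,y in zip(xs,ys)])
    r=cv2.minAreaRect((P*1000).astype(np.float32)); print(round(k["confidence"],2),"rect mm",np.round(r[0],1),np.round(r[1],1),round(r[2],2),np.round(cv2.boxPoints(r),1).tolist())
rel([.492,.13,.2],np.pi/2)
E
python3 c.py w1 rasp_nose flat_rasp
```

```text
2.3333 [0.4555981  0.05642013 0.20059819] [ 3.14085873e+00 -1.03801583e-05  1.56833912e+00]
rasp_nose [([316.9, 139.3], 0.91, [0.5, 0.118])]
flat_rasp [([312.7, 10.4], 0.95, [0.492, 0.255])]
0.77 rect mm [496.9 186.2] [ 40.9 139.7] 1.17 [[475.0, 255.6999969482422], [477.8999938964844, 116.0], [518.7999877929688, 116.80000305175781], [516.0, 256.5]]
REL [2.51, 1.23, 0.0] [-0.01, 0.0, -0.01] rows 2.0
```

>>> step_arm --plan '[[[2.6, 1.4, 2.3, 0, 0, 0], [2.6, 1.4, 2.3, 0, 0, 0], [2.6, 1.4, 2.3, 0, 0, 0], [2.6, 1.4, 2.3, 0, 0, 0]]]'

```text
time_s: 2.87
ee_pos: [0.4967, 0.1328, 0.1279]
eef_rot: [-3.137, 0.001, 1.568]
force: [-0.2, -0.1, -1.1]
grip_width: 0.0937
grip_force: 0.0
```

```bash
cat >> c.py <<'E'
K,R,t=c
np.save(f"{sys.argv[1]}.npy",np.hstack([K,R,t[:,None]]))
E
python3 c.py w2 rasp_nose flat_rasp; python3 - <<'E'
from h import *
M=np.load("w2.npy"); c2=(M[:,:3],M[:,3:6],M[:,6])
o={'ee_pos':np.array([0.4555981,0.05642013,0.20059819]),'eef_rot':np.array([3.14085873,-1.038e-5,1.56833912])}
c1=cam("wrist",o)
d=ctrl.place_of("rasp_nose","wrist")[0]["at"]
print(tri([(c1,[316.9,139.3]),(c2,d)]))
E
```

```text
2.8667 [0.49666249 0.13281461 0.127903  ] [-3.13688051e+00  6.70231512e-04  1.56815952e+00]
rasp_nose [([285.2, 216.0], 0.62, [0.501, 0.118])]
flat_rasp [([279.7, 76.3], 0.84, [0.496, 0.254])]
0.85 rect mm [497.  181.7] [ 40.5 131.4] 0.9 [[475.70001220703125, 247.10000610351562], [477.79998779296875, 115.69999694824219], [518.2999877929688, 116.30000305175781], [516.2000122070312, 247.6999969482422]]
REL [-0.02, -0.18, -2.25] [0.01, -0.0, -0.04] rows 1.6
[5.00448663e-01 1.17284418e-01 6.74574814e-05]
```

View pics/w2.png

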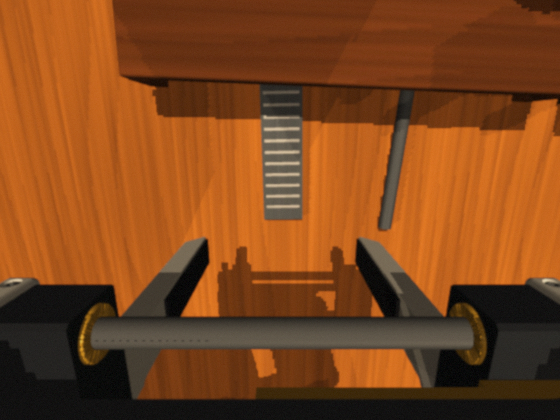

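Wrist view: blade centred at column 283, nose at row 218, with about 95 mm of clearance to the round rasp. I descend astride the blade.

>>> step_arm --plan '[[[1.24, 0.03, 1, 0, 0, -0.2], [1.24, 0.03, 2, 0, 0, -0.2], [1.24, 0.03, 3, 0, 0, -0.2], [1.24, 0.03, 3.6, 0, 0, -0.2], [1.24, 0.03, 3.9, 0, 0, -0.2], [1.24, 0.03, 4.1, 0, 0, -0.2], [1.24, 0.03, 4.15, 0, 0, -0.2], [1.24, 0.03, 4.15, 0, 0, -0.2]]]'

```text
time_s: 3.78
ee_pos: [0.4989, 0.169, 0.0079]
eef_rot: [3.14, -0.0, 1.588]
force: [0.2, 0.7, 0.3]
grip_width: 0.0939
grip_force: 0.0
```

>>> step_arm --plan '[[[0, 0, 0, 0, 0, 0], [0, 0, 0, 0, 0, 0], [0, 0, 0, 0, 0, 0], [0, 0, 0, 0, 0, 0], [0, 0, 0, 0, 0, 0], [0, 0, 0, 0, 0, 0], [0, 0, 0, 0, 0, 0], [0, 0, 0, 0, 0, 0]]]' --grip 0 --squeeze 25

```text
time_s: 4.45
ee_pos: [0.4983, 0.1692, 0.0069]
eef_rot: [-3.142, 0.0, 1.589]
force: [-0.1, 0.5, 0.4]
grip_width: 0.044
grip_force: 0.0
```

>>> step_arm --plan '[[[0, 0, 0, 0, 0, 0], [0, 0, 0, 0, 0, 0], [0, 0, 0.08, 0, 0, 0], [0, 0, 0.15, 0, 0, 0], [0, 0, 0.15, 0, 0, 0], [0, 0, 0.15, 0, 0, 0]]]' --grip 0.6

```text
time_s: 4.95
ee_pos: [0.4981, 0.1691, 0.0022]
eef_rot: [-3.141, 0.0, 1.589]
force: [0.1, -0.0, -1.2]
grip_width: 0.0564
grip_force: 0.0
```

>>> step_arm --plan '[[[0, 0, 0, 0, 0, 0], [0, 0, 0, 0, 0, 0], [0, 0, 0, 0, 0, 0], [0, 0, 0, 0, 0, 0], [0, 0, 0, 0, 0, 0], [0, 0, 0, 0, 0, 0], [0, 0, 0, 0, 0, 0], [0, 0, 0, 0, 0, 0]]]' --grip 0

```text
time_s: 5.62
ee_pos: [0.4982, 0.1692, 0.0024]
eef_rot: [-3.141, 0.0, 1.589]
force: [-1.4, -0.3, 1.2]
grip_width: 0.0396
grip_force: 25.0
```

>>> step_arm --plan '[[[-0.4, 0, 0, 0, 0, 0], [-1.2, 0, 0, 0, 0, 0], [-2.1, 0, 0, 0, 0, 0], [-3.1, 0, 0, 0, 0, 0], [-4.1, 0, 0, 0, 0, 0], [-5, 0, 0, 0, 0, 0], [-5.6, 0, 0, 0, 0, 0], [-5.8, 0, 0, 0, 0, 0]]]'

```text
time_s: 6.28
ee_pos: [0.5013, -0.0074, 0.0024]
eef_rot: [3.141, 0.0, 1.586]
force: [0.6, 1.9, -0.9]
grip_width: 0.0393
grip_force: 25.0
```

>>> step_arm --plan '[[[0, 0, 0, 0, 0, 0], [0, 0, 0, 0, 0, 0], [0, 0, 0, 0, 0, 0], [0, 0, 0, 0, 0, 0]]]'

```text
time_s: 6.62
ee_pos: [0.5014, -0.0039, 0.0024]
eef_rot: [3.142, 0.0, 1.59]
force: [0.1, -0.5, -0.0]
grip_width: 0.0396
grip_force: 25.0
```

>>> step_arm --plan '[[[0, 0, 0, 0, 0, 0], [0, 0, 0, 0, 0, 0], [0, 0, 0, 0, 0, 0], [0, 0, 0, 0, 0, 0], [0, 0, 0, 0, 0, 0], [0, 0, 0, 0, 0, 0], [0, 0, 0, 0, 0, 0], [0, 0, 0, 0, 0, 0]]]' --grip 1

```text
time_s: 7.28
ee_pos: [0.5014, -0.0048, 0.0024]
eef_rot: [-3.142, -0.0, 1.589]
force: [-0.5, -0.7, 0.1]
grip_width: 0.0891
grip_force: 0.0
```

>>> step_arm --plan '[[[0, 0, -0.4, 0, 0, 0], [0, 0, -1.2, 0, 0, 0], [0, 0, -2.2, 0, 0, 0], [0, 0, -3.2, 0, 0, 0], [0, 0, -4.2, 0, 0, 0], [0, 0, -5, 0, 0, 0], [0, 0, -5.6, 0, 0, 0], [0, 0, -5.6, 0, 0, 0]]]'

```text
time_s: 7.95
ee_pos: [0.5028, -0.0049, 0.1741]
eef_rot: [3.136, 0.001, 1.589]
force: [0.1, -0.7, 1.4]
grip_width: 0.0939
grip_force: 0.0
```

```bash
python3 c.py w3 rasp_nose flat_rasp rasp_butt holder slot_mouth slot_end; python3 - <<'E'
from h import *
for n in ("scene","top"):
    ctrl.camera(n); 
    for q in("rasp_butt","rasp_nose","flat_rasp"): print(n,q,[(d["at"],d["confidence"],onplane(cam(n),d["at"],.0035)) for d in ctrl.place_of(q,n)][:2])
E
```

```text
7.95 [ 0.50277021 -0.00487083  0.17409058] [3.13581165e+00 5.44993850e-04 1.58888055e+00]
rasp_nose [([280.2, 233.7], 0.67, [0.504, -0.056])]
flat_rasp [([277.5, 114.8], 0.86, [0.499, 0.084])]
rasp_butt []
holder [([312.0, 298.9], 0.75, [0.547, -0.146])]
slot_mouth [([315.3, 300.5], 0.91, [0.551, -0.148])]
slot_end [([287.0, 377.3], 0.95, [0.517, -0.272])]
0.72 rect mm [499.9  68.7] [ 41.1 249.9] 1.71 [[475.6000061035156, 192.89999389648438], [483.1000061035156, -56.79999923706055], [524.2000122070312, -55.599998474121094], [516.7000122070312, 194.1999969482422]]
REL [4.5, -0.22, -1.01] [-0.01, -0.0, 0.17] rows 3.3
scene rasp_butt [([351.7, 201.9], 0.69, array([0.48617328, 0.19676778, 0.0035    ]))]
scene rasp_nose [([263.6, 246.4], 0.59, array([ 0.50271025, -0.05947564,  0.0035    ]))]
scene flat_rasp [([314.4, 220.0], 0.79, array([0.49148491, 0.08465525, 0.0035    ]))]
top rasp_butt [([224.1, 206.2], 0.74, array([0.49646994, 0.19742308, 0.0035    ]))]
top rasp_nose [([270.4, 206.7], 0.23, array([0.49843138, 0.0751719 , 0.0035    ]))]
top flat_rasp [([269.0, 208.1], 0.63, array([0.49463693, 0.07874196, 0.0035    ]))]
```

View pics/w3.png

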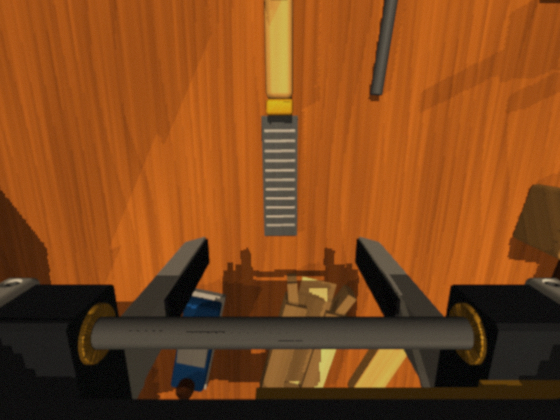

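Wrist view: the rasp lies free on the open bench, nose at (280,235), collar at row 105, holder mouth near (315,300). I hover over the handle and check.

>>> step_arm --plan '[[[1, 0, 0, 0, 0, 0], [2, 0, 0, 0, 0, 0], [3, 0, 0.2, 0, 0, 0], [4, -0.05, 0.6, 0, 0, 0], [4.6, -0.06, 1, 0, 0, 0], [4.6, -0.06, 1, 0, 0, 0]]]'

```text
time_s: 9.25
ee_pos: [0.4958, 0.1357, 0.1383]
eef_rot: [-3.139, 0.0, 1.592]
force: [-1.3, 0.2, 0.5]
grip_width: 0.0937
grip_force: 0.0
```

```bash
cp w3.npy w3a.npy; python3 c.py w4 rasp_butt flat_rasp rasp_nose round_rasp; python3 - <<'E'
from h import *
L=lambda n:(lambda M:(M[:,:3],M[:,3:6],M[:,6]))(np.load(n))
d=ctrl.place_of("flat_rasp","wrist")[0]["at"]
print("origin tri",tri([(L("w3.npy"),[277.5,114.8]),(L("w4.npy"),d)]))
E
```

```text
9.25 [0.49582885 0.13568949 0.13833564] [-3.13862402e+00  1.57774366e-04  1.59180730e+00]
rasp_butt [([284.7, 146.9], 0.92, [0.498, 0.192]), ([350.3, 13.9], 0.49, [0.556, 0.313])]
flat_rasp []
rasp_nose [([285.4, 350.9], 0.88, [0.505, -0.056])]
round_rasp [([403.6, 91.4], 0.83, [0.613, 0.247])]
0.84 rect mm [500.6  68.3] [ 40.9 249.5] 1.36 [[477.20001220703125, 192.5], [483.1000061035156, -57.0], [524.0, -56.0], [518.0999755859375, 193.5]]
REL [-0.07, -0.18, -1.97] [0.01, -0.0, 0.16] rows 1.4Traceback (most recent call last):
  File "<stdin>", line 3, in <module>
IndexError: list index out of range
```

View pics/w4.png

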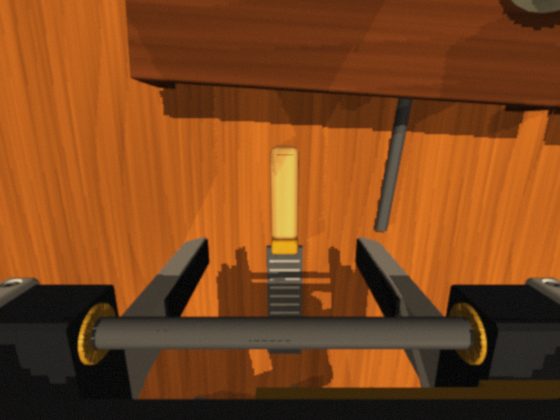

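>>> step_arm --plan '[[[-0.09, 0.1, 1, 0, 0, 0], [-0.09, 0.1, 2, 0, 0, 0], [-0.09, 0.1, 3, 0, 0, 0], [-0.09, 0.1, 3.8, 0, 0, 0], [-0.09, 0.1, 4.2, 0, 0, 0], [-0.09, 0.1, 4.4, 0, 0, 0], [-0.09, 0.1, 4.4, 0, 0, 0], [-0.09, 0.1, 4.4, 0, 0, 0]]]'

```text
time_s: 10.27
ee_pos: [0.5009, 0.1305, 0.0095]
eef_rot: [3.14, -0.0, 1.589]
force: [0.2, -0.3, -0.7]
grip_width: 0.0938
grip_force: 0.0
```

>>> step_arm --plan '[[[0, 0, 0, 0, 0, 0], [0, 0, 0, 0, 0, 0], [0, 0, 0, 0, 0, 0], [0, 0, 0, 0, 0, 0], [0, 0, 0, 0, 0, 0], [0, 0, 0, 0, 0, 0], [0, 0, 0, 0, 0, 0], [0, 0, 0, 0, 0, 0]]]' --grip 0 --squeeze 50

```text
time_s: 10.93
ee_pos: [0.5001, 0.1305, 0.0084]
eef_rot: [-3.142, 0.0, 1.589]
force: [-0.1, -0.4, -0.4]
grip_width: 0.044
grip_force: 0.0
```

>>> step_arm --plan '[[[0, 0, 0, 0, 0, 0], [0, 0, 0, 0, 0, 0], [0, 0, 0, 0, 0, 0], [0, 0, 0, 0, 0, 0]]]'

```text
time_s: 11.27
ee_pos: [0.5, 0.1305, 0.0083]
eef_rot: [-3.141, -0.0, 1.589]
force: [-1.5, 0.6, 1.2]
grip_width: 0.028
grip_force: 50.0
```

```bash
cat > d.py <<'E'
from h import *
L=lambda n:(lambda M:(M[:,:3],M[:,3:6],M[:,6]))(np.load(n))
print("round nose",onplane(L("w2.npy"),[386,229],.0065),onplane(L("w4.npy"),[382,230],.0065))
for n in ("top","scene"):
    im=ctrl.camera(n); c=cam(n)
    if n=="top": cv2.imwrite("pics/top1.png",cv2.resize(im[150:230,320:440,::-1],None,fx=6,fy=6,interpolation=cv2.INTER_CUBIC))
    for k in ctrl.masks_of("holder",n):
        ys,xs=np.nonzero(k["pixels"]); P=np.array([onplane(c,(x,y),.028)[:2] for x,y in zip(xs,ys)])*1000
        r=cv2.minAreaRect(P.astype(np.float32)); print(n,round(k["confidence"],2),np.round(r[0],1),np.round(r[1],1),round(r[2],2))
    for q in ("slot_mouth","slot_end","holder"): print(n,q,[(np.round(d["at"],1).tolist(),round(d["confidence"],2),np.round(onplane(c,d["at"],.003),4)[:2].tolist()) for d in ctrl.place_of(q,n)][:3])
E
python3 d.py
```

```text
round nose [0.60662403 0.10451791 0.0065    ] [0.60632281 0.10520853 0.0065    ]
top 0.61 [ 530.6 -202.7] [179.2  83.8] 77.17
top 0.58 [ 245.3 -360.2] [188.9  87.2] 83.32
top slot_mouth [([409.7, 306.7], 0.73, [0.2514, -0.2894]), ([351.5, 190.0], 0.56, [0.5483, -0.1369])]
top slot_end [([467.9, 312.8], 0.95, [0.2408, -0.4367]), ([266.2, 205.9], 0.68, [0.5003, 0.0863])]
top holder [([355.1, 191.7], 0.73, [0.544, -0.1464]), ([414.2, 308.1], 0.58, [0.2482, -0.3008])]
scene 0.65 [ 544.  -206.5] [181.7 103.3] 76.83
scene 0.63 [ 254.9 -362. ] [183.6 110.6] 82.69
scene 0.36 [ 399.3 -210.8] [146.   82.5] 77.65
scene slot_mouth [([127.6, 210.3], 0.87, [0.2416, -0.2958]), ([241.1, 278.3], 0.59, [0.5563, -0.1435])]
scene slot_end [([67.4, 225.9], 0.77, [0.2203, -0.4357]), ([175.1, 291.7], 0.62, [0.5181, -0.2817]), ([240.9, 275.5], 0.33, [0.5494, -0.1406])]
scene holder [([240.2, 275.1], 0.95, [0.5477, -0.1415]), ([125.7, 216.2], 0.67, [0.2579, -0.3059])]
```

View pics/top1.png

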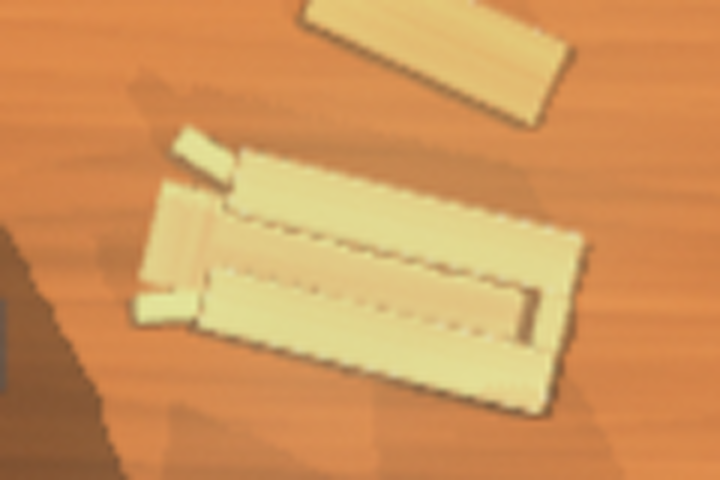

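The crop shows the holder outline: corners at about (240,150), (585,237), (545,415) and (195,328), open slot end at (528,315). I compute its pose from these.

```bash
python3 - <<'E'
from h import *
c=cam("top")
P=np.array([onplane(c,np.array(p)/6-.42+[320,150],.03)[:2] for p in [(240,150),(585,237),(545,415),(195,328),(530,290),(520,341)]])
print(P.round(4)); a,b,d,e=P[:4]
ux=((b-a)/np.linalg.norm(b-a)+(d-e)/np.linalg.norm(d-e)); ux/=np.linalg.norm(ux)
print("len",np.linalg.norm(b-a),np.linalg.norm(d-e),"wid",np.linalg.norm(a-e),np.linalg.norm(b-d))
print("u",ux,"angles",[np.degrees(np.arctan2(*v)) for v in (b-a,d-e)],"mouth",(a+e)/2,"back",(b+d)/2, "from back",(b+d)/2-.15*ux,"slotend",P[4:].mean(0))
E
```

```text
[[ 0.5853 -0.1532]
 [ 0.5515 -0.3001]
 [ 0.475  -0.2832]
 [ 0.5081 -0.135 ]
 [ 0.5281 -0.2768]
 [ 0.5062 -0.2726]]
len 0.15072036393934746 0.15185231805989963 wid 0.07928800460970792 0.07827963630037367
u [-0.2209546 -0.9752841] angles [np.float64(-167.0442969015786), np.float64(-167.4254888091238)] mouth [ 0.54668563 -0.14407493] back [ 0.51326023 -0.29162169] from back [ 0.54640342 -0.14532908] slotend [ 0.51718724 -0.27470549]
```

>>> step_arm --plan '[[[0, 0, -0.1, 0, 0, 0], [0, 0, -0.3, 0, 0, 0], [0, 0, -0.6, 0, 0, 0], [0, 0, -1, 0, 0, 0], [0, 0, -1.3, 0, 0, 0], [0, 0, -1.5, 0, 0, 0], [0, 0, -1.5, 0, 0, 0]]]' --squeeze 60

```text
time_s: 12.35
ee_pos: [0.5009, 0.1307, 0.055]
eef_rot: [3.139, -0.0, 1.589]
force: [-0.6, 0.6, -1.9]
grip_width: 0.0276
grip_force: 60.0
```

```bash
python3 c.py w5 rasp_nose; python3 -c "
from h import *
rel([.5959,.0723,.055],1.348)"
```

```text
12.35 [0.50090787 0.13066014 0.05501465] [ 3.13902760e+00 -4.01656800e-04  1.58897177e+00]
rasp_nose []
0.52 rect mm [515.7 268.1] [ 49.3 359.4] 89.2 [[335.70001220703125, 246.0], [695.0, 241.0], [695.7000122070312, 290.20001220703125], [336.3999938964844, 295.29998779296875]]
REL [-0.01, -0.27, -4.9] [-0.0, 0.0, 0.17] rows 3.5
REL [-2.0, 3.16, -0.07] [-0.0, 0.0, 2.3] rows 2.7
```

>>> step_arm --plan '[[[-0.2, 0.4, 0, 0, 0, 0.3], [-0.6, 1, 0, 0, 0, 0.7], [-1, 1.6, 0, 0, 0, 1.2], [-1.4, 2.2, 0, 0, 0, 1.7], [-1.8, 2.8, 0, 0, 0, 2.1], [-2, 3.16, 0, 0, 0, 2.3], [-2, 3.16, 0, 0, 0, 2.3], [-2, 3.16, 0, 0, 0, 2.3]]]'

```text
time_s: 13.17
ee_pos: [0.5955, 0.0721, 0.0524]
eef_rot: [-3.14, 0.0, 1.348]
force: [0.2, -0.1, -2.4]
grip_width: 0.0273
grip_force: 60.0
```

```bash
python3 - <<'E'
from h import *
o=ctrl.get_obs(); print(o["ee_pos"],o["eef_rot"],o["time_s"],o["force"],o["moment"])
P=[]; 
for n in ("scene","top"):
    im=ctrl.camera(n)
    cv2.imwrite(f"pics/{n}2.png",im[:,:,::-1])
    for q in ("rasp_nose","rasp_butt"):
        d=ctrl.place_of(q,n); print(n,q,[(np.round(x["at"],1).tolist(),round(x["confidence"],2),onplane(cam(n),x["at"],.04).round(3)) for x in d][:2])
rel([.5959,.0723,.0353],1.348)
E
python3 - <<'E'
import cv2
a=cv2.imread("pics/scene2.png")[130:330,150:430]; cv2.imwrite("pics/s2c.png",cv2.resize(a,None,fx=2.8,fy=2.8))
E
```

```text
[0.5955155  0.07211537 0.05238147] [-3.14006398e+00  3.54866035e-04  1.34814784e+00] 13.1667 [ 0.23969519 -0.10045751 -2.41916082] [ 0.1404892  -0.10241463 -0.02905723]
scene rasp_nose [([253.3, 258.5], 0.74, array([ 0.547, -0.107,  0.04 ]))]
scene rasp_butt [([360.8, 229.7], 0.81, array([0.594, 0.143, 0.04 ]))]
top rasp_nose [([337.9, 185.0], 0.57, array([ 0.555, -0.097,  0.04 ]))]
top rasp_butt []
REL [-0.01, 0.01, 0.61] [-0.0, -0.0, 0.01] rows 0.4
```

View pics/s2c.png

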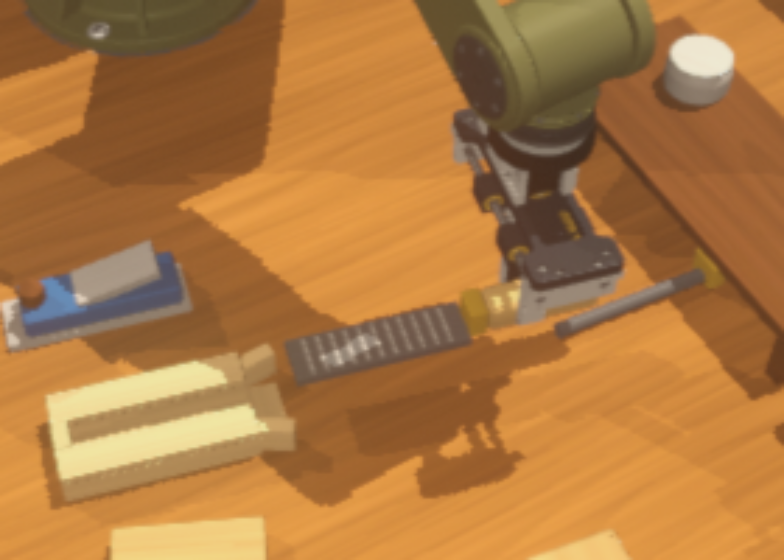

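The rasp is level in the hand, lined up with the holder, and its shadow is clear of the round rasp. I tilt the nose down 6° and lower it so the butt clears the round rasp's tip.

>>> step_arm --plan '[[[0, 0, 0.1, 0, 0.2, 0], [0, 0, 0.2, 0, 0.5, 0], [0, 0, 0.3, 0, 0.8, 0], [0, 0, 0.45, 0, 1, 0], [0, 0, 0.58, 0, 1, 0], [0, 0, 0.58, 0, 1, 0]]]'

```text
time_s: 13.97
ee_pos: [0.5955, 0.072, 0.0351]
eef_rot: [-3.14, -0.104, 1.347]
force: [-0.1, -0.5, -2.3]
grip_width: 0.0279
grip_force: 60.0
```

```bash
python3 - <<'E'
from h import *
o=ctrl.get_obs(); print(o["ee_pos"],o["eef_rot"])
R=Ro.from_euler("xyz",o["eef_rot"]).as_matrix()
print("expected nose",o["ee_pos"]+R@[-.1875,0,.0083-.0035], "underside butt",o["ee_pos"]+R@[.0625,0,.0083])
v=[]
for n in ("scene","top"):
    ctrl.camera(n); d=ctrl.place_of("rasp_nose",n)
    if d: v.append((cam(n),d[0]["at"])); print(d[0]["at"],d[0]["confidence"])
if len(v)>1: print(tri(v))
print("old",tri([(cam("scene"),[253.3,258.5]),(cam("top"),[337.9,185])]))
u=np.array([-.2209,-.9753]); p=np.array([.5467,-.1447])-u*.1475
rel([*p,.0353],1.348)
E
```

```text
[0.59547089 0.07196576 0.03507801] [-3.14031149 -0.10432686  1.34745053]
expected nose [ 0.55427138 -0.10939414  0.01077829] underside butt [0.60942005 0.13342723 0.03333175]
[253.9, 269.4] 0.98
[336.8, 186.1] 0.89
[ 0.55424738 -0.10362826  0.00650999]
old [ 0.55202999 -0.1023574   0.04303332]
REL [-2.5, -0.01, -0.23] [0.0, -1.0, 0.0] rows 1.8
```

>>> step_arm --plan '[[[-0.2, 0, -0.08, 0, 0, 0], [-0.5, 0, -0.1, 0, 0, 0], [-0.9, 0, -0.14, 0, 0, 0], [-1.3, 0, -0.17, 0, 0, 0], [-1.7, 0, -0.21, 0, 0, 0], [-2.1, 0, -0.25, 0, 0, 0], [-2.5, 0, -0.29, 0, 0, 0], [-2.5, 0, -0.29, 0, 0, 0]]]'

```text
time_s: 14.83
ee_pos: [0.5789, -0.0038, 0.0368]
eef_rot: [-3.141, -0.104, 1.346]
force: [0.6, -0.5, -2.0]
grip_width: 0.0275
grip_force: 60.0
```

```bash
python3 - <<'E'
from h import *
o=ctrl.get_obs(); print(o["ee_pos"],o["eef_rot"],o["force"],o["moment"],o["grip_width"])
v=[]
for n in ("scene","top"):
    im=ctrl.camera(n); d=ctrl.place_of("flat_rasp",n)
    if n=="scene": cv2.imwrite("pics/s3.png",cv2.resize(im[180:320,150:350,::-1],None,fx=4,fy=4))
    if d: v.append((cam(n),d[0]["at"])); print(d[0]["at"],d[0]["confidence"])
if len(v)>1: print("origin",tri(v))
R=Ro.from_euler("xyz",o["eef_rot"]).as_matrix(); print("exp origin",o["ee_pos"]+R@[-.0475,0,.0083])
rel([.5792,-.0008,.0123],1.348)
E
```

```text
[ 0.57891336 -0.0038106   0.03677369] [-3.14145335 -0.10443961  1.34604609] [ 0.56362498 -0.51762044 -1.96870057] [ 0.06505437 -0.06145673 -0.03233785] 0.027486534839740877
[277.4, 259.4] 0.69
exp origin [ 0.56857676 -0.04901988  0.02356705]
REL [-0.08, -0.01, 0.81] [0.0, -1.0, 0.0] rows 0.8
```

View pics/s3.png

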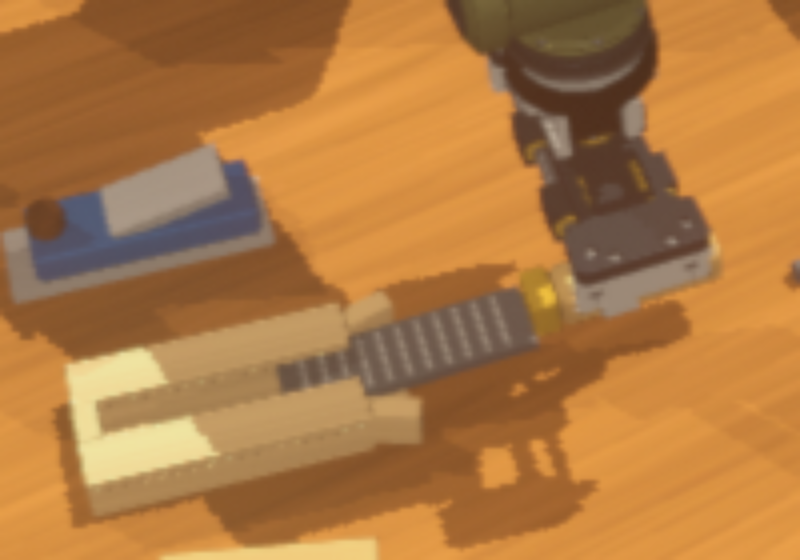

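The blade is inside the slot under the ceiling, about 40 mm in. I level it out.

>>> step_arm --plan '[[[-0.01, 0, 0.1, 0, -0.12, 0], [-0.02, 0, 0.24, 0, -0.3, 0], [-0.04, 0, 0.4, 0, -0.5, 0], [-0.05, 0, 0.54, 0, -0.7, 0], [-0.07, 0, 0.67, 0, -0.87, 0], [-0.08, 0, 0.77, 0, -1, 0], [-0.08, 0, 0.77, 0, -1, 0]]]'

```text
time_s: 15.62
ee_pos: [0.579, -0.0008, 0.0127]
eef_rot: [-3.14, 0.001, 1.349]
force: [1.0, 0.2, -2.8]
grip_width: 0.0273
grip_force: 60.0
```

```bash
python3 - <<'E'
from h import *
o=ctrl.get_obs(); print(o["ee_pos"],o["eef_rot"],o["force"],o["moment"])
rel([.5581,-.0945,.0125],1.348)
E
```

```text
[ 0.57901958 -0.00076165  0.01266046] [-3.14045791e+00  1.41001604e-03  1.34894309e+00] [ 0.96120248  0.20684129 -2.83324757] [ 0.18348349 -0.07974258  0.02882833]
REL [-3.2, 0.01, 0.01] [-0.01, 0.01, 0.01] rows 2.3
```

>>> step_arm --plan '[[[-0.15, 0, 0, 0, 0, 0], [-0.45, 0, 0, 0, 0, 0], [-0.8, 0, 0, 0, 0, 0], [-1.2, 0, 0, 0, 0, 0], [-1.6, 0, 0, 0, 0, 0], [-2, 0, 0, 0, 0, 0], [-2.3, 0, 0, 0, 0, 0], [-2.5, 0, 0, 0, 0, 0]]]'

```text
time_s: 16.28
ee_pos: [0.5625, -0.0761, 0.0136]
eef_rot: [3.141, 0.0, 1.347]
force: [-0.6, -0.3, -2.0]
grip_width: 0.0279
grip_force: 60.0
```

>>> step_arm --plan '[[[-0.1, 0, 0, 0, 0, 0], [-0.2, 0, 0, 0, 0, 0], [-0.3, 0, 0, 0, 0, 0], [-0.4, 0, 0, 0, 0, 0], [-0.5, 0, 0, 0, 0, 0], [-0.5, 0, 0, 0, 0, 0]]]'

```text
time_s: 16.78
ee_pos: [0.5594, -0.0894, 0.0136]
eef_rot: [3.142, 0.0, 1.348]
force: [-0.1, 0.2, -2.1]
grip_width: 0.0276
grip_force: 60.0
```

>>> step_arm --plan '[[[-0.06, 0, 0.02, 0, 0, 0], [-0.12, 0, 0.04, 0, 0, 0], [-0.18, 0, 0.06, 0, 0, 0], [-0.24, 0, 0.06, 0, 0, 0], [-0.3, 0, 0.06, 0, 0, 0], [-0.3, 0, 0.06, 0, 0, 0]]]'

```text
time_s: 17.28
ee_pos: [0.5578, -0.0972, 0.0119]
eef_rot: [3.141, -0.002, 1.348]
force: [1.9, 8.7, -1.1]
grip_width: 0.0273
grip_force: 60.0
```

Contact came where expected (TCP y −0.097, 8.7 N). I push a little more to seat it.

>>> step_arm --plan '[[[-0.04, 0, 0, 0, 0, 0], [-0.08, 0, 0, 0, 0, 0], [-0.1, 0, 0, 0, 0, 0], [-0.1, 0, 0, 0, 0, 0], [-0.1, 0, 0.02, 0, 0, 0], [-0.1, 0, 0.02, 0, 0, 0]]]'

```text
time_s: 17.78
ee_pos: [0.5578, -0.0974, 0.0116]
eef_rot: [3.141, -0.005, 1.349]
force: [5.6, 28.4, 2.1]
grip_width: 0.0274
grip_force: 60.0
```

```bash
python3 - <<'E'
from h import *
o=ctrl.get_obs(); print(o["ee_pos"],o["eef_rot"],o["force"],o["moment"],o["grip_width"])
for n in ("scene","top"):
    im=ctrl.camera(n)
    if n=="top": cv2.imwrite("pics/t4.png",cv2.resize(im[150:230,300:440,::-1],None,fx=5.5,fy=5.5,interpolation=cv2.INTER_CUBIC))
E
```

```text
[ 0.55777418 -0.09735731  0.01156871] [ 3.14084243 -0.00490211  1.34853964] [ 5.64900148 28.38044417  2.14799399] [ 5.16500463 -1.07703193 -0.10184212] 0.027361224748136265
```

View pics/t4.png

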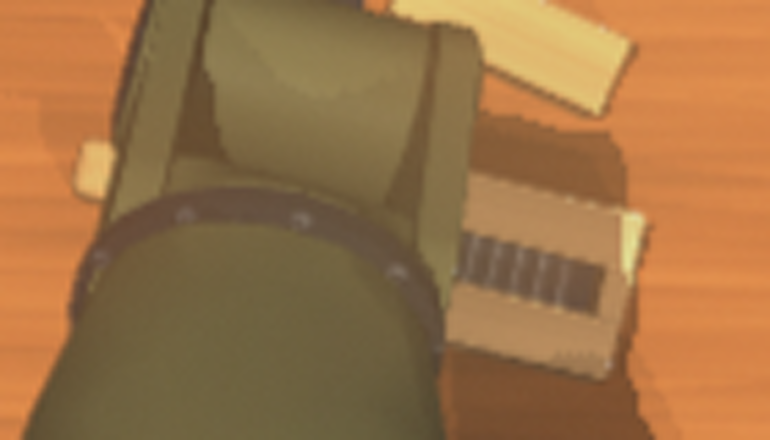

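The nose (600,288) sits against the slot end. I release, lift and verify.

>>> step_arm --plan '[[[0, 0, 0, 0, 0, 0], [0, 0, 0, 0, 0, 0], [0, 0, 0, 0, 0, 0], [0, 0, 0, 0, 0, 0], [0, 0, 0, 0, 0, 0], [0, 0, 0, 0, 0, 0], [0, 0, 0, 0, 0, 0], [0, 0, 0, 0, 0, 0]]]' --grip 0.7

```text
time_s: 18.55
ee_pos: [0.5568, -0.1009, 0.0112]
eef_rot: [3.142, 0.0, 1.348]
force: [-0.2, -0.1, 0.1]
grip_width: 0.0654
grip_force: 0.0
```

>>> step_arm --plan '[[[0, 0, -0.3, 0, 0, 0], [0, 0, -1, 0, 0, 0], [0, 0, -2, 0, 0, 0], [0, 0, -3, 0, 0, 0], [0, 0, -4, 0, 0, 0], [1, 0, -5, 0, 0, 0], [2, 0, -5.5, 0, 0, 0], [3, 0, -5.5, 0, 0, 0]]]'

```text
time_s: 19.22
ee_pos: [0.5782, -0.0123, 0.1813]
eef_rot: [3.135, -0.001, 1.347]
force: [0.9, -0.3, -0.4]
grip_width: 0.0658
grip_force: 0.0
```

```bash
python3 c.py w6 flat_rasp rasp_butt slot_mouth round_rasp; python3 - <<'E'
from h import *
v=[]
for n in ("scene","top"):
    im=ctrl.camera(n)
    if n=="scene": cv2.imwrite("pics/s5.png",cv2.resize(im[130:330,150:430,::-1],None,fx=2.8,fy=2.8))
    print(n,[(q,[(np.round(x["at"],1),round(x["confidence"],2),onplane(cam(n),x["at"],z).round(3)) for x in ctrl.place_of(q,n)][:1]) for q,z in (("flat_rasp",.003),("rasp_butt",.017))])
E
```

```text
19.2167 [ 0.5781683  -0.01227444  0.18129602] [ 3.13475042e+00 -1.01423706e-03  1.34697405e+00]
flat_rasp [([280.4, 295.5], 0.46, [0.547, -0.149])]
rasp_butt [([282.2, 215.4], 0.7, [0.574, -0.041]), ([277.3, 291.1], 0.68, [0.545, -0.142])]
slot_mouth [([282.5, 293.3], 0.81, [0.551, -0.147]), ([362.2, 335.0], 0.3, [0.644, -0.235])]
round_rasp [([184.6, 349.2], 0.71, [0.398, -0.201])]
0.79 rect mm [ 543.6 -160. ] [253.2  40.9] 76.96 [[495.1000061035156, -278.70001220703125], [534.9000244140625, -287.8999938964844], [592.0999755859375, -41.29999923706055], [552.2000122070312, -32.0]]
0.59 rect mm [ 401.7 -245.4] [91.5 28.9] 57.44 [[364.8999938964844, -276.1000061035156], [389.20001220703125, -291.70001220703125], [438.5, -214.60000610351562], [414.1000061035156, -199.0]]
REL [4.05, -3.81, -0.79] [-0.0, 0.0, -2.13] rows 4.0
scene [('flat_rasp', [(array([174.7, 290.3]), 0.71, array([ 0.514, -0.281,  0.003]))]), ('rasp_butt', [(array([287.4, 260.5]), 0.73, array([ 0.573, -0.037,  0.017]))])]
top [('flat_rasp', [(array([354.2, 192.3]), 0.79, array([ 0.542, -0.144,  0.003]))]), ('rasp_butt', [(array([355.1, 190.9]), 0.15, array([ 0.544, -0.144,  0.017]))])]
```

View pics/w6.png

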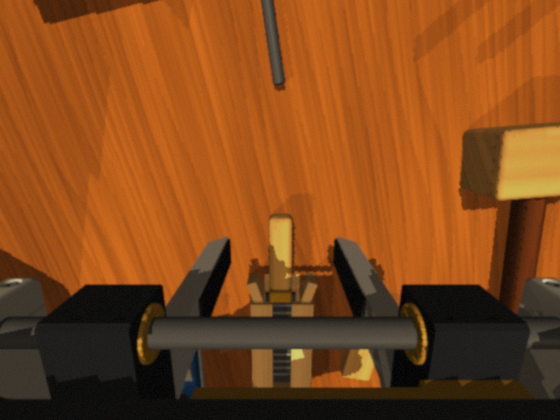

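The rasp is seated with its collar at the mouth. The butt measures (0.573, −0.037) against an expected (0.571, −0.036) for fully home, so I hand in.

```bash
python3 -c "
from h import *
L=lambda M:(M[:,:3],M[:,3:6],M[:,6])
print('round nose',onplane(L(np.load('w6.npy')),[279,82],.0065))
print(ctrl.hand_in())"
```

```text
round nose [0.60510019 0.10840223 0.0065    ]
the job is handed in; nothing more can be done
None
```

I drew the flat rasp out, laid it on the open bench and let go. I then picked it up again, slid it fully home in the correct (leftmost) holder, and handed the job in after about 19 s of the 58 s allowed; the hand-in returned no verdict.

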